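# Weigh the garnish caddy on the bar's hanging scale

## Task

Weigh the citrus caddy: pick it up by its handle with the fruit still in it and hang the notch of the handle in the hook of the dial scale. Ease it down slowly, at about two centimetres a second, until the spring carries all of its weight before you let go, so that the hook never jerks, bounces or is pulled to its stop, and leave the caddy hanging level and at rest. Do not knock the scale, and leave the glasses alone.

Things in the scene. Friction and masses are not known exactly. Their poses are not given: they have to be found in the camera images.
- scale: Dial scale on a fixed stand. Origin on the counter below the hook; x along the dial's axis, roughly away from the robot, y towards the post, z up. Base plate 170 (x) by 280 mm (y -75 to +205), 16 high. Post 26 mm thick at y = +165, 672 high, arm over to the dial. Dial housing 160 mm across, 52 thick, centre 548 high; its neck ends 454 high, the hook's 8 mm rod comes out below
- hook_seat (a point): Lowest point inside the J-hook's bowl, on top of its 7 mm wire; 305 mm high when empty. Axes as the scale's. Hook in the y-z plane: bowl radius 10.5 mm inside; tip at y = -18, its top 24 mm above the seat; shank at y = +14 rises to 62 mm above the seat, then bends to y = 0 at 80 and goes up as the rod. Mouth opens to -y, 24 to 65 mm above the seat
- scale_hook (a joint): How far the hook has been pulled down (m): 0 when empty, hard stop at 0.105. Sprung: about 100 N/m (0.098 m per kg, from zero), lightly damped: a sudden load makes it bounce. The red pointers on the dial turn with it
- caddy: Aluminium caddy 200 (x) by 80 (y) by 62 mm high, three compartments along x with two lemons and a lime. Origin at the centre of its underside, z up. Handle: fixed arch of 9 mm rod in the x-z plane, level 165 mm above the underside, with a raised notch in the middle. Laden mass unknown, under 1 kg, centred near its middle
- caddy_grip (a point): Centre of the black rubber sleeve on the handle's -x half (nearer the robot at the start), to grip: 40 mm along x, 12 wide in y, 14 high, 52 mm from the notch, 165 mm above the caddy's underside. Axes as the caddy's. The hook's rod and the dial stand over the notch: a hand gripping here that leans back from the hook by 20 to 40 degrees clears both
- caddy_grip2 (a point): Centre of the like sleeve on the +x half of the handle
- caddy_notch (a point): Underside of the top of the handle's notch, an upturned V 28 mm wide, 11 mm high, in the middle of the handle, 170 mm above the caddy's underside. Axes as the caddy's. Comes to rest within 3 mm of hook_seat when the caddy hangs well, the handle then running along the scale's x axis
- lemon_a_center (a point): Centre of a lemon, 54 mm thick, in the caddy's -x compartment
- lemon_b_center (a point): Centre of a lemon, 54 mm thick, in the caddy's middle compartment
- lime_center (a point): Centre of a lime, 48 mm thick, in the caddy's +x compartment
- wine_glass_a_center (a point): Half-way up a wine glass standing upside down on the counter, 74 mm wide, 194 mm high
- wine_glass_b_center (a point): Half-way up a second wine glass like it
- martini_glass_center (a point): Half-way up a martini glass standing upright, 104 mm wide at the rim, 138 mm high
Not all that is in view belongs to the job. There is more than one size of the caddy; the job needs the smaller.

How it is judged:
By the outcome, as a careful person would: the job done as asked, in the order asked, and still so for the second after the job is handed in, with the robot touching nothing.
It also fails if it takes over 62 s, if anything falls off the work surface, if the arm or the gripper's body presses on something with over 40 N, if the wrist force passes 120 N, or if a joint passes its speed limit or range.

## Robot

A 6-joint arm with a two-finger parallel gripper is mounted at the origin on the work surface. World frame = base frame: x ahead of the robot, y to its left, z up, the work surface at z = 0. Lengths are in m, angles in rad, forces in N, time in s.
With the tool pointing down it reaches from about 0.3 to 0.775 m from the base axis. Payload 14.6 kg.
Tool frame: the origin (TCP) lies at the very end of the fingers, on their centre line; the grasp point (between the pads) lies 19 mm behind it (ctrl.hold_point_z is the distance from the TCP to the grasp point, in m); x points along the fingers, y is the direction in which the jaws open and shut, and the axes are right-handed (so a half turn about x gives the same grasp; the last joint's range is limited). The gripper opens to 94 mm and grips with 3 to 60 N. Pads are 16 mm wide; open, the fingers measure 119 mm over their backs; the gripper's body (75 mm by 177 mm) begins 78 mm behind the grasp point.
Start: joints at [1.04, 0.3, 1.521, -0, 1.321, -0.067], TCP at [0.246, 0.492, 0.205] pointing down, gripper open.
Joint ranges: [-3.03, 3.03], [-0.79, 2.21], [0.23, 2.52], [-1.04, 4.18], [0, 3.07], [-2.55, 2.55]. Speed limits (rad/s): [2.22, 2.22, 2.57, 3.14, 3.14, 3.14].

## Interface

Orientations are given as [roll, pitch, yaw] about the fixed x, y, z axes, in that order (R = Rz(yaw) Ry(pitch) Rx(roll)).
In Python, from station import get_obs, camera, ticket, ctrl gives the robot as it stands.
- The arm moves only by the tool step_arm, never from a script. Its argument "motion" is a list that holds one entry, the list of rows, each a list of 6 numbers: the shift along the tool's x, y, z in m, then the turn, a rotation vector about the tool's x, y, z in degrees. A call has 1 to 12 rows; each row shifts and turns the commanded pose from where the row before left it, along the tool's axes as they then stand; what a row does not reach is not made up. A row lasts 1/8 s, in which the tool goes at most 62.5 mm and 10.7 degrees, less where a joint would pass 70% of its speed; a pose out of reach is approached as far as the arm can. A call is refused whole if a number of a shift passes 0.0625 or a number of a turn 10.7, either way. A call with a gripper value outside its range is refused whole. "fingers" is the finger opening in m, from 0 to 0.094, set as the call begins (left out, the last holds). The fingers move at their own pace and stop on an object; "squeeze" is the grip in N (left out, the last holds). Time passes only in rows, so rows that do not move let the fingers close. It gives the time, the measured TCP pose, the force and the opening at its end, in the units of the state.
- get_obs(): the state, without advancing time (a new reading comes with each control period).
- camera(name): name is "scene" or "top"; returns a dict with "pixels" (384x512x3 uint8, red, green, blue), "fx", "fy", "cx", "cy" (pixels), "extrinsics" (4x4, takes a point from world to camera coordinates). Camera axes: x right, y up, looking along -z (the intrinsics and any distortion apply to the point x, -y, -z); pixel columns grow to the right and rows downward; lengths in m; the calibration is good to about 2 mm. A picture is of the moment at which its call begins. There is no depth.
- ticket.hand_in(): hands the job in, once; it reports no verdict.
The state is a dict: "time_s": time; "qpos": joint angles; "joint_vel": joint speeds; "tau": joint torques, N m; "ee_pos": TCP position; "eef_rot": TCP orientation; "force": force on the tool from outside, world axes, zero at the start; "moment": the same for the moment, N m; "grip_width": finger opening in m.
Only numpy, scipy, OpenCV 4.12 (cv2) and the standard library are available. Lean on these libraries where they do the work, as an engineer would, in place of code of your own. Each camera call takes 0.05 s, during which the arm holds its last target.

## Working session

There is one attempt and no reset: what is moved stays moved. The work goes in short steps, Python scripts to look and compute and a tool call to move; the robot and the scene stay as the last step left them, time stands still between calls to the robot, and variables do not carry over. Pictures are saved under pics/ and viewed, and the job is handed in when it is done.

Besides the shell and the picture viewer there is one more tool, called after "Call:" as name([rows], argument=value, ...), one row to a line, values as JSON. step_arm: Moves the arm, as the interface text tells. Its arguments: {"type":"object","properties":{"motion":{"type":"array","items":{"type":"array","items":{"type":"array","items":{"type":"number"}}}},"fingers":{"type":"number"},"squeeze":{"type":"number"}},"required":["motion"]}

```bash
mkdir -p pics; ls; python3 - <<'E'
from station import get_obs, camera, ticket, ctrl
import cv2,numpy as np
print(get_obs()); print([a for a in dir(ctrl) if a[0]!='_'], ctrl.hold_point_z)
for n in("scene","top"):
    c=camera(n); cv2.imwrite(f"pics/{n}0.png",c["pixels"][:,:,::-1]); print(n,{k:(np.round(v,4).tolist()) for k,v in c.items() if k!='pixels'})
E
```

```text
pics
{'time_s': 0.0, 'qpos': array([ 1.04035858e+00,  3.00449885e-01,  1.52159189e+00, -9.05009839e-06,
        1.32066136e+00, -6.65903007e-02]), 'joint_vel': array([ 0.000279  , -0.00062733,  0.00044465, -0.00113194,  0.00142974,
        0.00027073]), 'tau': array([-2.29841258e-03, -5.31817245e+01, -3.52729583e+01,  7.07413908e-02,
        2.44004151e-02, -5.02975786e-05]), 'ee_pos': array([0.2459354 , 0.49166354, 0.20489338]), 'eef_rot': array([-1.62949296,  1.56968581, -2.09333817]), 'force': array([-0.54154891,  0.30244532, -0.48947004]), 'moment': array([-0.01381471, -0.01531793, -0.04537149]), 'grip_width': 0.09397162050165689}
['MotionError', 'hold_point_z'] 0.0188
scene {'fx': 348.7785, 'fy': 348.7785, 'cx': 252.7116, 'cy': 195.8287, 'extrinsics': [[0.6839, 0.7296, -0.0008, -0.2795], [-0.4599, 0.4319, 0.7759, 0.0971], [0.5664, -0.5303, 0.6309, -1.3231], [0.0, 0.0, 0.0, 1.0]]}
top {'fx': 491.5309, 'fy': 491.5309, 'cx': 259.8797, 'cy': 188.3146, 'extrinsics': [[-0.0217, -0.9998, -0.0024, -0.0347], [0.9862, -0.0218, 0.1641, -0.4792], [-0.1641, 0.0012, 0.9864, -1.3172], [0.0, 0.0, 0.0, 1.0]]}
```

View pics/scene0.png

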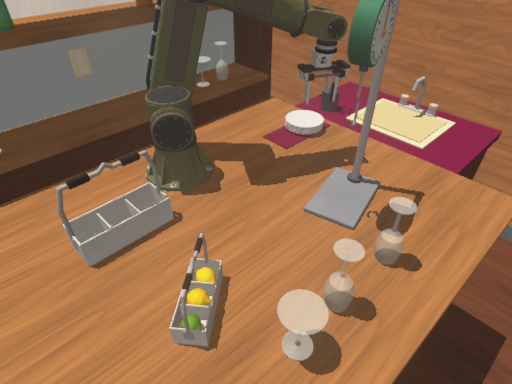

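View pics/top0.png

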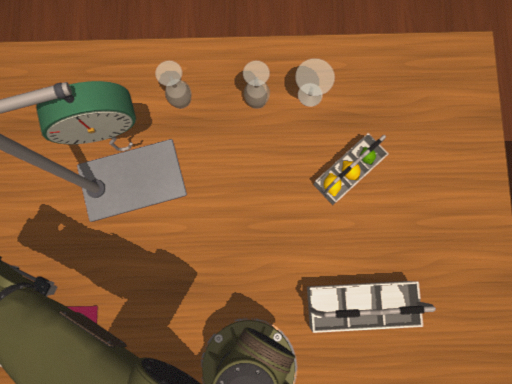

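The small caddy holds the fruit: scene (200,300), top (350,168). The large, empty one is at scene (120,220), top (365,307). The job needs the small one. I'll confirm it in an enlarged crop.

```bash
cat > h.py <<'E'
import numpy as np,cv2
from station import get_obs,camera
def ray(c,u,v):
    E=np.array(c["extrinsics"]);R=E[:3,:3];t=E[:3,3]
    d=np.array([(u-c["cx"])/c["fx"],-(v-c["cy"])/c["fy"],-1.]);d=R.T@d
    return -R.T@t,d/np.linalg.norm(d)
def plane(c,u,v,z):
    o,d=ray(c,u,v);return o+d*(z-o[2])/d[2]
def proj(c,p):
    E=np.array(c["extrinsics"]);q=E[:3,:3]@np.array(p)+E[:3,3]
    return np.array([c["cx"]+c["fx"]*q[0]/-q[2],c["cy"]+c["fy"]*q[1]/q[2]])
def tri(c1,p1,c2,p2):
    o1,d1=ray(c1,*p1);o2,d2=ray(c2,*p2)
    A=np.stack([d1,-d2],1);s=np.linalg.lstsq(A,o2-o1,rcond=None)[0]
    a=o1+d1*s[0];b=o2+d2*s[1];return (a+b)/2,np.linalg.norm(a-b)
def crop(c,u0,v0,u1,v1,k,name):
    im=c["pixels"][v0:v1,u0:u1,::-1];im=cv2.resize(im,None,fx=k,fy=k,interpolation=cv2.INTER_CUBIC)
    im=im.copy()
    for u in range((u0//10+1)*10,u1,10):
        x=(u-u0)*k;cv2.line(im,(x,0),(x,5),(255,255,255),1);cv2.putText(im,str(u),(x-8,15),0,.32,(255,255,255),1) if u%20==0 else 0
    for v in range((v0//10+1)*10,v1,10):
        y=(v-v0)*k;cv2.line(im,(0,y),(5,y),(255,255,255),1);cv2.putText(im,str(v),(7,y+4),0,.32,(255,255,255),1) if v%20==0 else 0
    cv2.imwrite("pics/"+name,im)
E
python3 - <<'E'
from h import *
s=camera("scene");t=camera("top")
crop(s,160,220,250,355,4,"cs.png");crop(t,305,125,400,215,6,"ct.png")
crop(s,290,0,400,225,3,"hs.png");crop(t,30,70,200,230,4,"ht.png")
E
```

```text
(no output)
```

View pics/cs.png

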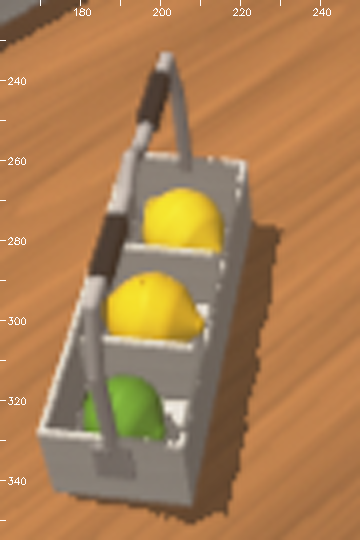

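View pics/ct.png

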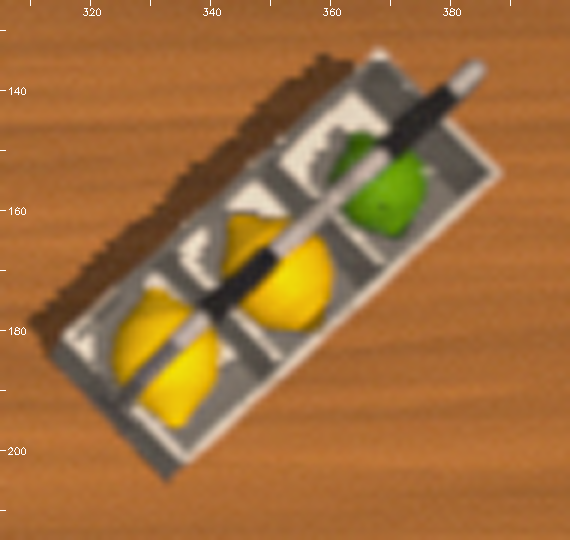

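View pics/hs.png

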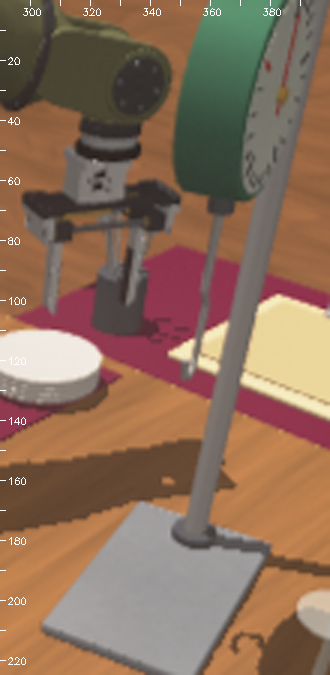

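View pics/ht.png

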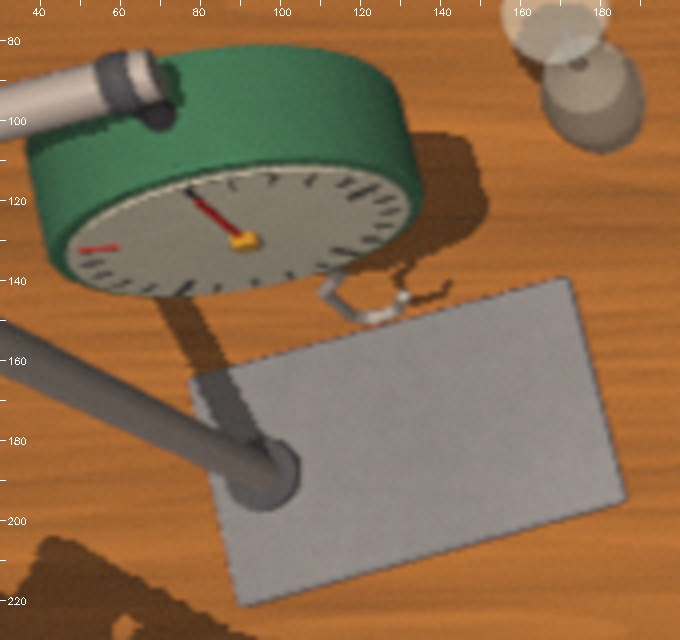

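```bash
python3 - <<'E'
from h import *
np.set_printoptions(precision=4,suppress=True)
s=camera("scene");t=camera("top")
# plate
m=[(77.6,164.8),(171.5,139.8),(186.5,194),(90.5,221)]
P=np.array([plane(t,*p,.016) for p in m]);print(P)
print([np.linalg.norm(P[i]-P[i-1]) for i in range(4)])
e=(P[0]-P[1])/1; print('yaw y-axis',np.degrees(np.arctan2(e[1],e[0])), np.degrees(np.arctan2(*(P[3]-P[2])[[1,0]])), 'x-axis',[np.degrees(np.arctan2(*(a-b)[[1,0]])) for a,b in((P[0],P[3]),(P[1],P[2]))])
ps=[(335.5,168),(379,182),(355,226),(304.5,209)]
print('scene plate',np.array([plane(s,*p,.016) for p in ps]))
print('hook tri',tri(s,(352,124),t,(122.5,149.5)),plane(t,122.5,149.5,.303))
for z in [.165]:
  for n,a,b in(('g1',(197,244.5),(346,174)),('g2',(187,281),(374.5,145.5))):
    print(n,tri(s,a,t,b),plane(t,*b,z),plane(s,*a,z))
c=[(316,181.5),(367.5,134),(387.5,153.5),(335.5,202)]
Q=np.array([plane(t,*p,.062) for p in c]);print(Q,Q.mean(0),[np.linalg.norm(Q[i]-Q[i-1]) for i in range(4)])
print([np.degrees(np.arctan2(*(a-b)[[1,0]])) for a,b in((Q[1],Q[0]),(Q[2],Q[3]))])
# rubber masks
for c,(u0,v0,u1,v1),k in((s,(180,230,215,300),0),(t,(325,125,395,195),1)):
  h=c["pixels"][v0:v1,u0:u1].astype(int);mk=(h.max(2)<75).astype('uint8')
  n,l,st,ce=cv2.connectedComponentsWithStats(mk)
  for i in range(1,n):
    if st[i,4]>25: print(k,ce[i]+[u0,v0],st[i])
E
```

```text
[[0.5612 0.4698 0.016 ]
 [0.6283 0.2042 0.016 ]
 [0.4706 0.1609 0.016 ]
 [0.4006 0.4276 0.016 ]]
[np.float64(0.16608610145055622), np.float64(0.2739302542993384), np.float64(0.16350229653682188), np.float64(0.2757887100246792)]
yaw y-axis 104.17747647810201 104.72000933735866 x-axis [np.float64(14.698755002924749), np.float64(15.35399035321902)]
scene plate [[0.4096 0.4239 0.016 ]
 [0.568  0.4649 0.016 ]
 [0.6381 0.2128 0.016 ]
 [0.4815 0.1608 0.016 ]]
hook tri (array([0.5312, 0.2633, 0.3008]), np.float64(0.002075220732321277)) [0.5298 0.262  0.303 ]
g1 (array([ 0.4913, -0.2587,  0.1651]), np.float64(0.008031207040311067)) [ 0.4891 -0.2622  0.165 ] [ 0.4935 -0.2554  0.165 ]
g2 (array([ 0.5623, -0.3348,  0.1669]), np.float64(0.0065722158594520635)) [ 0.5611 -0.3381  0.165 ] [ 0.5628 -0.3314  0.165 ]
[[ 0.49   -0.1981  0.062 ]
 [ 0.6201 -0.3458  0.062 ]
 [ 0.5637 -0.3974  0.062 ]
 [ 0.4326 -0.2485  0.062 ]] [ 0.5266 -0.2975  0.062 ] [np.float64(0.07634058347951653), np.float64(0.19678859984845962), np.float64(0.07651463735475134), np.float64(0.19838931374629534)]
[np.float64(-48.60589169608755), np.float64(-48.652323347416804)]
0 [188.7143 282.4286] [ 6 45  6 16 28]
1 [374.0606 144.7879] [43 15 13 11 66]
1 [343.9  172.32] [13 42 13 12 50]
```

```bash
python3 - <<'E'
from h import *
np.set_printoptions(precision=4,suppress=True)
s=camera("scene");t=camera("top")
print('tcp scene',proj(s,[.246,.492,.205]),'top',proj(t,[.246,.492,.205]), 'base',proj(t,[0,0,0]),proj(s,[0,0,0]))
for c,(u0,v0,u1,v1),k in((s,(295,160,390,235),'s'),(t,(70,130,195,230),'t')):
  h=c["pixels"][v0:v1,u0:u1].astype(int)
  mk=((h.max(2)-h.min(2)<22)&(h.max(2)>85)).astype('uint8')
  n,l,st,ce=cv2.connectedComponentsWithStats(mk);i=1+st[1:,4].argmax()
  cn=max(cv2.findContours((l==i).astype('uint8'),0,1)[0],key=cv2.contourArea)
  hull=cv2.convexHull(cn)
  ap=cv2.approxPolyDP(hull,4,True)[:,0]+[u0,v0]
  print(k,ap.tolist(),[plane(c,*p,.016)[:2].round(4).tolist() for p in ap])
crop(t,300,265,450,345,5,"big.png")
crop(s,285,55,365,150,6,"hs2.png");crop(t,95,120,150,165,12,"ht2.png")
E
```

```text
tcp scene [318.3592 101.5639] top [ 33.2567 279.2812] base [246.9359 367.1373] [179.041  170.2427]
s [[379, 182], [352, 229], [304, 208], [336, 167], [361, 160]] [[0.568, 0.4649], [0.6394, 0.1951], [0.4772, 0.1634], [0.4069, 0.4307], [0.4443, 0.5401]]
t [[172, 141], [184, 195], [90, 220], [70, 174], [93, 160]] [[0.6247, 0.2027], [0.468, 0.1679], [0.4034, 0.4291], [0.5351, 0.4902], [0.5742, 0.4266]]
```

View pics/hs2.png

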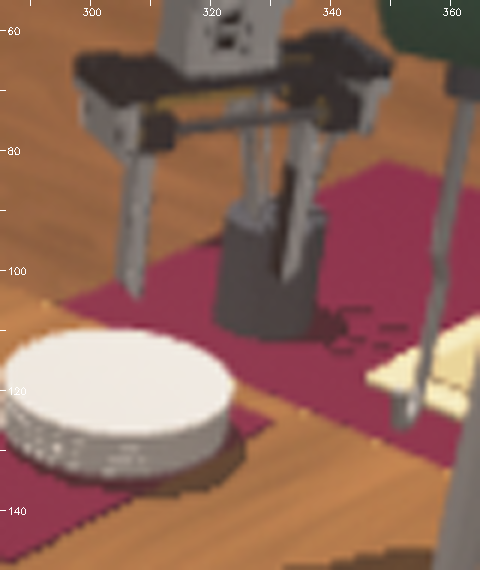

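View pics/ht2.png

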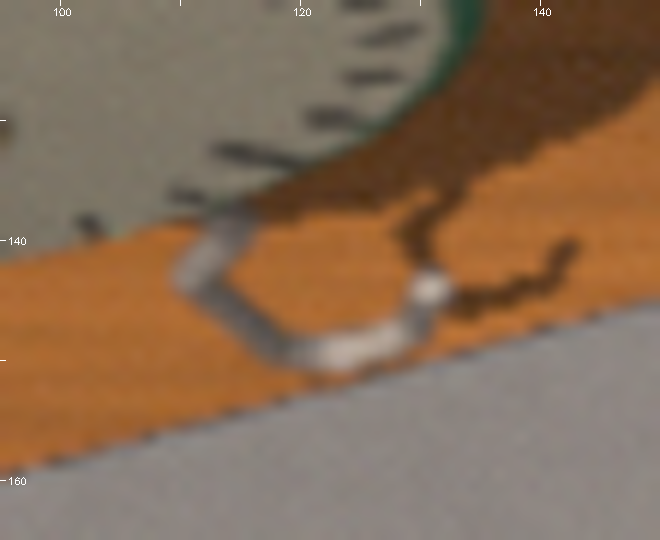

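```bash
python3 - <<'E'
from h import *
np.set_printoptions(precision=4,suppress=True)
s=camera("scene");t=camera("top")
print('cams',ray(s,0,0)[0],ray(t,0,0)[0])
print('neck scene',plane(s,362.5,68.5,.454))
print('hook',tri(s,(351.5,124),t,(121.5,149)),'top',plane(t,121.5,149,.303),'scene',plane(s,351.5,124,.303))
print('tip',tri(s,(350.5,120.5),t,(130.5,143.5)),plane(t,130.5,143.5,.329))
print('post base scene',plane(s,353,178.5,.02),'top',plane(t,95.5,188,.02))
o=np.array([.535,.2536]);a=np.radians(14.6);X=np.array([np.cos(a),np.sin(a)]);Y=np.array([-X[1],X[0]])
for n,y,z in(('seat',0,.305),('tip',-18,.329),('shk',14,.367),('bend',0,.385),('neck',0,.454),('post',165,.016),('post top',165,.672),('dialc',0,.548)):
  p=[*(o+Y*y/1000),z];print(n,p,proj(s,p),proj(t,p))
E
```

```text
cams [ 0.9851 -0.5396  0.7592] [ 0.2557 -0.0436  1.3779]
neck scene [0.5298 0.2654 0.454 ]
hook (array([0.5309, 0.2643, 0.3009]), np.float64(0.0014611463227930286)) top [0.531  0.2642 0.303 ] scene [0.5328 0.2597 0.303 ]
tip (array([0.5385, 0.2395, 0.3227]), np.float64(0.0013140479793563962)) [0.5363 0.2373 0.329 ]
post base scene [0.4954 0.4103 0.02  ] top [0.4927 0.4154 0.02  ]
seat [np.float64(0.535), np.float64(0.2536), 0.305] [351.0279 124.3415] [126.0292 146.9388]
tip [np.float64(0.539537248448376), np.float64(0.2361812349313245), 0.329] [350.2716 118.9209] [131.0404 142.0636]
shk [np.float64(0.5314710289845964), np.float64(0.2671479283867476), 0.367] [356.9621 101.251 ] [111.674  141.4698]
bend [np.float64(0.535), np.float64(0.2536), 0.385] [356.4472  96.6367] [115.6309 137.4582]
neck [np.float64(0.535), np.float64(0.2536), 0.454] [361.6276  70.1538] [105.2846 128.0251]
post [np.float64(0.4934085558898863), np.float64(0.4132720131295252), 0.016] [352.8016 178.8263] [ 96.7502 187.9597]
post top [np.float64(0.4934085558898863), np.float64(0.4132720131295252), 0.672] [401.9751 -41.1987] [-47.9697 115.6492]
dialc [np.float64(0.535), np.float64(0.2536), 0.548] [369.5822  29.4882] [ 88.5669 112.7829]
```

```bash
cat > pl.py <<'E'
import numpy as np,sys
from scipy.linalg import expm,logm
from scipy.spatial.transform import Rotation as Ro
from station import get_obs
HP=.0188
def T(p,R):
    M=np.eye(4);M[:3,:3]=R;M[:3,3]=p;return M
def cur():
    o=get_obs();return T(o["ee_pos"],Ro.from_euler('xyz',o["eef_rot"]).as_matrix())
def goal(gx,gy,gz,yaw,tilt,sgn=1):
    """grasp point; yaw of handle +x dir (deg), lean-back tilt deg; tool y=sgn*caddy y"""
    y,t=np.radians(yaw),np.radians(tilt)
    h=np.array([np.cos(y),np.sin(y),0]);cy=sgn*np.array([-h[1],h[0],0])
    x=h*np.sin(t)-np.array([0,0,1])*np.cos(t)
    R=np.stack([x,cy,np.cross(x,cy)],1)
    return T(np.array([gx,gy,gz])+x*HP,R)
def rows(A,B,n):
    r=np.real(expm(logm(np.linalg.inv(A)@B)/n))
    return [*(r[:3,3].round(4)),*Ro.from_matrix(r[:3,:3]).as_rotvec(degrees=True).round(2)]
def run(A,row,n):
    r=T(row[:3],Ro.from_rotvec(row[3:],degrees=True).as_matrix());out=[]
    for i in range(n): A=A@r;out.append(A)
    return out
def desc(M): return (M[:3,3]-M[:3,0]*HP).round(3).tolist(),'x',M[:3,0].round(2).tolist(),'y',M[:3,1].round(2).tolist()
E
python3 - <<'E'
from pl import *
A=cur();print(desc(A))
for s in(1,-1):
  B=goal(.492,-.2575,.30,-48.6,30,s);print(desc(B),rows(A,B,12))
E
```

```text
([0.246, 0.492, 0.224], 'x', [0.0, 0.0, -1.0], 'y', [0.45, 0.89, 0.0])
([0.492, -0.258, 0.3], 'x', [0.33, -0.38, -0.87], 'y', [0.75, 0.66, 0.0]) [np.float64(0.0074), np.float64(-0.0385), np.float64(0.0553), np.float64(1.79), np.float64(-2.47), np.float64(-0.48)]
([0.492, -0.258, 0.3], 'x', [0.33, -0.38, -0.87], 'y', [-0.75, -0.66, -0.0]) [np.float64(0.015), np.float64(-0.083), np.float64(-0.0405), np.float64(-12.76), np.float64(0.67), np.float64(-3.42)]
```

```bash
python3 - <<'E'
from pl import *
A=cur();W1=T([.19,.34,.36-HP],A[:3,:3])
print(rows(A,W1,5))
B=goal(.492,-.2575,.27,-48.6,30);r=rows(W1,B,16);print(r)
for M in run(W1,r,16)[::3]:print(desc(M))
E
```

```text
[np.float64(-0.0271), np.float64(-0.0322), np.float64(0.0036), np.float64(0.0), np.float64(0.0), np.float64(-0.0)]
[np.float64(0.0151), np.float64(-0.0186), np.float64(0.0362), np.float64(1.34), np.float64(-1.85), np.float64(-0.36)]
([0.214, 0.308, 0.345], 'x', [0.03, -0.02, -1.0], 'y', [0.47, 0.88, -0.01])
([0.282, 0.205, 0.307], 'x', [0.1, -0.08, -0.99], 'y', [0.53, 0.85, -0.02])
([0.345, 0.097, 0.281], 'x', [0.17, -0.15, -0.97], 'y', [0.59, 0.81, -0.03])
([0.402, -0.018, 0.266], 'x', [0.23, -0.23, -0.95], 'y', [0.65, 0.76, -0.02])
([0.452, -0.136, 0.263], 'x', [0.28, -0.3, -0.91], 'y', [0.7, 0.71, -0.02])
([0.493, -0.258, 0.27], 'x', [0.33, -0.37, -0.87], 'y', [0.75, 0.66, -0.0])
```

Call:
step_arm([
  [[-0.027,-0.032,0.0036,0,0,0],[-0.027,-0.032,0.0036,0,0,0],[-0.027,-0.032,0.0036,0,0,0],[-0.027,-0.032,0.0036,0,0,0],[-0.027,-0.032,0.0036,0,0,0],[0.0151,-0.0186,0.0362,1.34,-1.85,-0.36],[0.0151,-0.0186,0.0362,1.34,-1.85,-0.36],[0.0151,-0.0186,0.0362,1.34,-1.85,-0.36],[0.0151,-0.0186,0.0362,1.34,-1.85,-0.36],[0.0151,-0.0186,0.0362,1.34,-1.85,-0.36],[0.0151,-0.0186,0.0362,1.34,-1.85,-0.36],[0.0151,-0.0186,0.0362,1.34,-1.85,-0.36]],
])

```text
time_s: 2.0
ee_pos: [0.3492, 0.0931, 0.2618]
eef_rot: [-0.108, 1.339, -0.737]
force: [0.8, 0.6, 0.1]
grip_width: 0.0938
```

Call:
step_arm([
  [[0.0151,-0.0186,0.0362,1.34,-1.85,-0.36],[0.0151,-0.0186,0.0362,1.34,-1.85,-0.36],[0.0151,-0.0186,0.0362,1.34,-1.85,-0.36],[0.0151,-0.0186,0.0362,1.34,-1.85,-0.36],[0.0151,-0.0186,0.0362,1.34,-1.85,-0.36],[0.0151,-0.0186,0.0362,1.34,-1.85,-0.36],[0.0151,-0.0186,0.0362,1.34,-1.85,-0.36],[0.0151,-0.0186,0.0362,1.34,-1.85,-0.36],[0.0151,-0.0186,0.0362,1.34,-1.85,-0.36],[0,0,0,0,0,0],[0,0,0,0,0,0]],
])

```text
time_s: 3.38
ee_pos: [0.4991, -0.2636, 0.2526]
eef_rot: [-0.001, 1.048, -0.848]
force: [-0.8, 0.2, -0.1]
grip_width: 0.0939
```

```bash
python3 - <<'E'
from pl import *
from h import *
A=cur();o=get_obs();print(desc(A),o['qpos'].round(2),o['time_s'],o['force'])
s=camera("scene");t=camera("top")
crop(s,130,160,290,350,3,"s1.png");crop(t,290,100,430,250,4,"t1.png")
p=A[:3,3];print('tcp px',proj(s,p),proj(t,p))
print('grip est px',proj(s,[.492,-.2575,.165]),proj(t,[.492,-.2575,.165]))
E
```

```text
([0.493, -0.257, 0.269], 'x', [0.33, -0.37, -0.87], 'y', [0.75, 0.66, -0.0]) [-0.46  0.04  1.8  -0.26  0.83 -1.06] 3.375 [-0.84712485  0.15579534 -0.07662853]
tcp px [191.22325524 219.49693338] [352.78785704 162.60167242]
grip est px [195.87539601 244.60376734] [344.08974521 172.91889582]
```

View pics/s1.png

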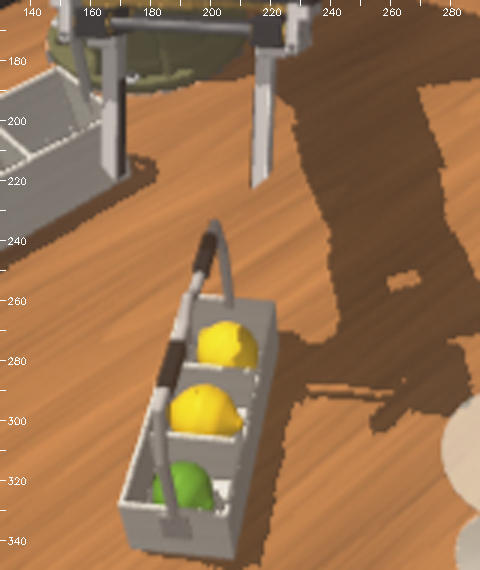

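View pics/t1.png

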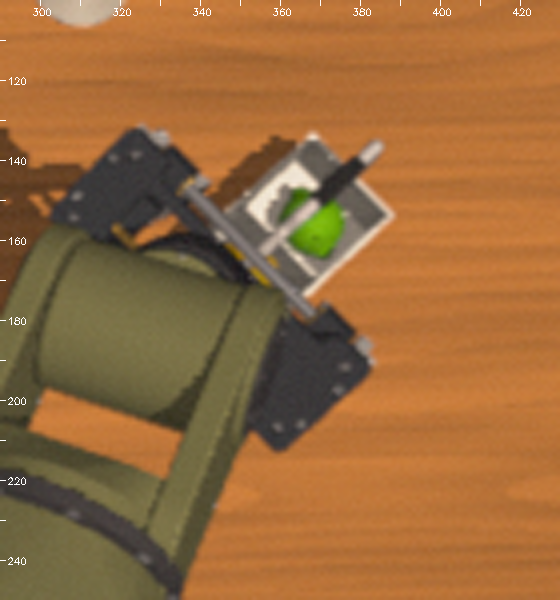

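```bash
python3 - <<'E'
from pl import *
A=cur();B=goal(.4925,-.2575,.165,-48.6,30);r=rows(A,B,6);print(r)
E
```

```text
[np.float64(0.0151), np.float64(-0.0002), np.float64(-0.0086), np.float64(0.02), np.float64(-0.01), np.float64(-0.01)]
```

Call:
step_arm([
  [[0.0151,-0.0002,-0.0086,0,0,0],[0.0151,-0.0002,-0.0086,0,0,0],[0.0151,-0.0002,-0.0086,0,0,0],[0.0151,-0.0002,-0.0086,0,0,0],[0.0151,-0.0002,-0.0086,0,0,0],[0.0151,-0.0002,-0.0086,0,0,0],[0,0,0,0,0,0]],
])

```text
time_s: 4.35
ee_pos: [0.4984, -0.2644, 0.1478]
eef_rot: [-0.002, 1.049, -0.848]
force: [0.4, -0.1, 0.1]
grip_width: 0.0942
```

Call:
step_arm([
  [[0,0,0,0,0,0],[0,0,0,0,0,0],[0,0,0,0,0,0],[0,0,0,0,0,0],[0,0,0,0,0,0],[0,0,0,0,0,0]],
], fingers=0.03, squeeze=5)

```text
time_s: 5.1
ee_pos: [0.4987, -0.2653, 0.1485]
eef_rot: [-0.001, 1.048, -0.848]
force: [-0.5, -0.6, 0.7]
grip_width: 0.0371
```

```bash
python3 - <<'E'
from pl import *
from h import *
A=cur();print(desc(A))
s=camera("scene");t=camera("top")
crop(s,150,180,250,350,4,"s2.png")
print(proj(s,A[:3,3]))
E
```

```text
([0.493, -0.258, 0.165], 'x', [0.33, -0.37, -0.87], 'y', [0.75, 0.66, -0.0])
[195.58355906 252.78080777]
```

View pics/s2.png

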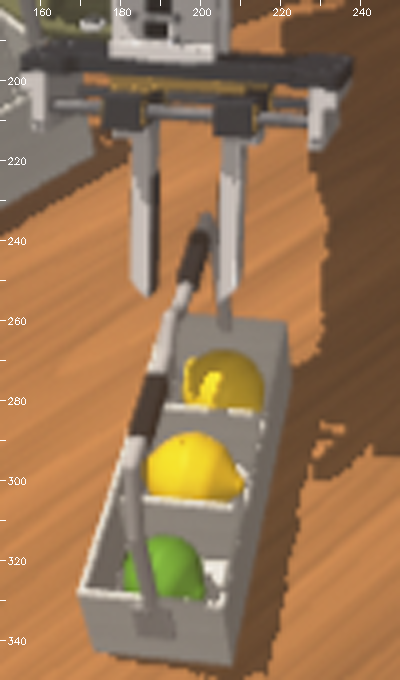

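The sleeve at (198,244) lies between the fingertips at (186,254) and (207,254), so I can close on it.

Call:
step_arm([
  [[0,0,0,0,0,0],[0,0,0,0,0,0],[0,0,0,0,0,0],[0,0,0,0,0,0],[0,0,0,0,0,0]],
], fingers=0.0, squeeze=8)

```text
time_s: 5.82
ee_pos: [0.4989, -0.2653, 0.1487]
eef_rot: [-0.0, 1.047, -0.847]
force: [1.3, 2.6, 1.8]
grip_width: 0.0121
```

Call:
step_arm([
  [[0,0,0,0,0,0],[0,0,0,0,0,0],[0,0,0,0,0,0]],
], squeeze=60)

```text
time_s: 6.2
ee_pos: [0.4986, -0.2652, 0.1483]
eef_rot: [-0.001, 1.048, -0.848]
force: [1.2, 2.4, -0.9]
grip_width: 0.0113
```

```bash
python3 - <<'E'
from pl import *
from h import *
A=cur();o=get_obs();print(desc(A),o['force'],o['moment'],o['grip_width'])
u=np.linalg.inv(A[:3,:3])@[0,0,1];print('up in tool',u)
E
```

```text
([0.492, -0.258, 0.165], 'x', [0.33, -0.37, -0.87], 'y', [0.75, 0.66, -0.0]) [ 1.15673009  2.38942479 -0.85955924] [0.55052038 0.15740096 0.37592544] 0.011281772569264641
up in tool [-8.66548064e-01 -6.54415467e-04  4.99093203e-01]
```

Call:
step_arm([
  [[-0.0017,0,0.001,0,0,0],[-0.0026,0,0.0015,0,0,0],[-0.0043,0,0.0025,0,0,0],[-0.0061,0,0.0035,0,0,0],[-0.0087,0,0.005,0,0,0],[-0.0087,0,0.005,0,0,0],[-0.0087,0,0.005,0,0,0],[-0.0043,0,0.0025,0,0,0],[0,0,0,0,0,0],[0,0,0,0,0,0]],
])

```text
time_s: 7.45
ee_pos: [0.4986, -0.2652, 0.2002]
eef_rot: [-0.001, 1.048, -0.848]
force: [0.1, -0.5, -8.1]
grip_width: 0.0115
```

```bash
python3 - <<'E'
from pl import *
from h import *
A=cur();o=get_obs();print(desc(A),o['force'],o['moment'],o['grip_width'])
s=camera("scene");t=camera("top")
crop(s,140,160,260,350,4,"s3.png");crop(t,290,100,430,250,4,"t3.png")
E
```

```text
([0.492, -0.258, 0.216], 'x', [0.33, -0.37, -0.87], 'y', [0.75, 0.66, -0.0]) [ 0.1167213  -0.51290836 -8.08685541] [ 0.93194208  0.80985905 -0.00105236] 0.011477857723676996
```

View pics/s3.png

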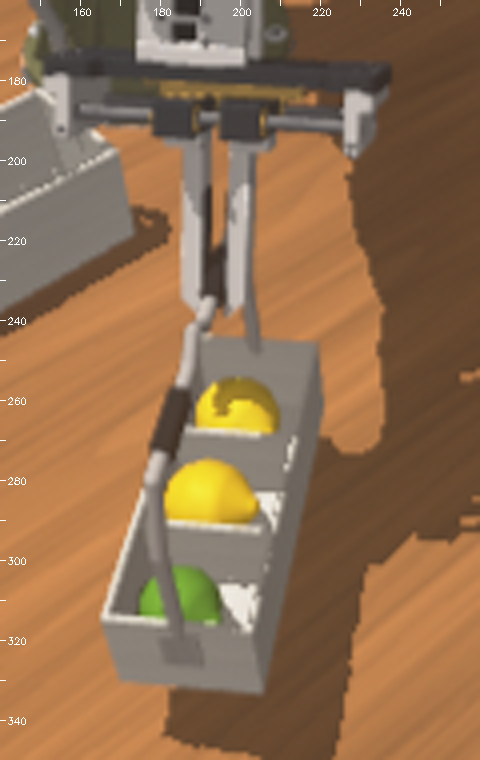

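```bash
python3 - <<'E'
from h import *
s=camera("scene");t=camera("top")
d=np.array([np.cos(np.radians(-48.6)),np.sin(np.radians(-48.6)),0])
for th in(0,3,6,9,12):
  a=np.radians(th);dd=d*np.cos(a)-np.array([0,0,np.sin(a)])
  print(th,proj(s,np.array([.492,-.258,.216])+.104*dd).round(1),proj(t,np.array([.492,-.258,.216])+.104*dd).round(1))
E
```

```text
0 [181.4 265.7] [378.4 140.4]
3 [181.8 267.4] [377.8 141. ]
6 [182.2 269. ] [377.2 141.7]
9 [182.6 270.4] [376.5 142.5]
12 [183.1 271.7] [375.7 143.3]
```

View pics/t3.png

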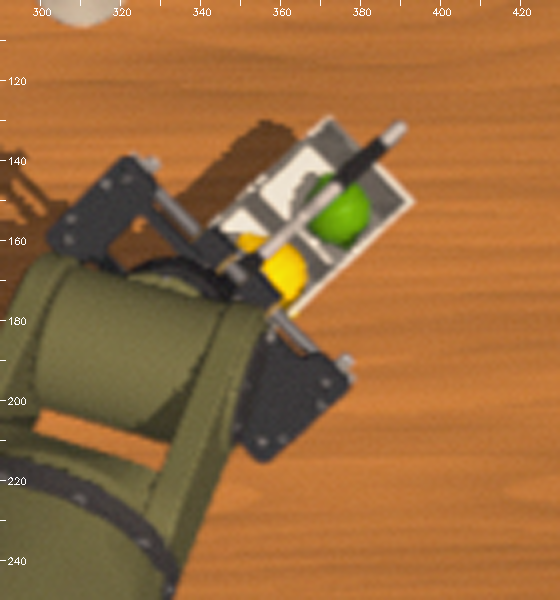

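```bash
python3 - <<'E'
from h import *
from pl import *
t=camera("top");s=camera("scene")
for n,p,z in(('wa',(169.5,72),.194),('wb',(256,73),.194),('m',(315,76),.138)):print(n,plane(t,*p,z))
A=cur()
W=goal(.44,-.06,.34,-17,30);P=goal(.510,.134,.340,14.6,30)
r1=rows(A,W,8);r2=rows(W,P,8);print(r1,r2)
for M in [A]+run(A,r1,8)+run(run(A,r1,8)[-1],r2,8):
  g=M[:3,3]-HP*M[:3,0]
  d=M[:3,0]*.5+M[:3,2]*.866 if 0 else np.cross(M[:3,1],[0,0,1])
  print(g.round(3),'far end',(g+.152*d).round(3),'pitch',(M[2,1]).round(3))
E
```

```text
wa [0.75749421 0.17825512 0.194     ]
wb [ 0.74981201 -0.04159844  0.194     ]
m [ 0.76121099 -0.19808545  0.138     ]
[np.float64(-0.0232), np.float64(0.0175), np.float64(-0.0094), np.float64(-3.41), np.float64(-0.01), np.float64(1.97)] [np.float64(0.0037), np.float64(0.0257), np.float64(0.0065), np.float64(-3.42), np.float64(0.0), np.float64(1.97)]
[ 0.493 -0.258  0.217] far end [ 0.593 -0.372  0.217] pitch -0.0
[ 0.492 -0.232  0.232] far end [ 0.6   -0.339  0.232] pitch -0.0
[ 0.49  -0.206  0.247] far end [ 0.605 -0.305  0.247] pitch -0.0
[ 0.486 -0.181  0.263] far end [ 0.608 -0.272  0.263] pitch -0.0
[ 0.48  -0.155  0.278] far end [ 0.608 -0.238  0.278] pitch -0.0
[ 0.473 -0.131  0.294] far end [ 0.606 -0.204  0.294] pitch -0.0
[ 0.464 -0.106  0.309] far end [ 0.601 -0.17   0.309] pitch -0.0
[ 0.453 -0.083  0.324] far end [ 0.595 -0.137  0.324] pitch -0.0
[ 0.44 -0.06  0.34] far end [ 0.586 -0.104  0.34 ] pitch -0.0
[ 0.455 -0.038  0.34 ] far end [ 0.603 -0.073  0.34 ] pitch -0.0
[ 0.468 -0.016  0.34 ] far end [ 0.618 -0.04   0.34 ] pitch -0.0
[0.479 0.008 0.34 ] far end [ 0.631 -0.006  0.34 ] pitch -0.001
[0.489 0.032 0.34 ] far end [0.641 0.029 0.34 ] pitch -0.001
[0.497 0.057 0.34 ] far end [0.649 0.064 0.34 ] pitch -0.001
[0.503 0.083 0.34 ] far end [0.654 0.1   0.34 ] pitch -0.001
[0.508 0.108 0.34 ] far end [0.657 0.136 0.34 ] pitch -0.001
[0.511 0.134 0.34 ] far end [0.658 0.173 0.34 ] pitch -0.001
```

```bash
python3 - <<'E'
from pl import *
A=cur()
W=goal(.44,-.06,.34,-17,30);P=goal(.510,.134,.340,14.6,30)
print(rows(A,W,11),rows(W,P,10))
E
```

```text
[np.float64(-0.0168), np.float64(0.0128), np.float64(-0.0068), np.float64(-2.48), np.float64(-0.0), np.float64(1.43)] [np.float64(0.0031), np.float64(0.0205), np.float64(0.0053), np.float64(-2.74), np.float64(0.0), np.float64(1.58)]
```

Call:
step_arm([
  [[-0.0084,0.0064,-0.0034,-1.24,0,0.715],[-0.0168,0.0128,-0.0068,-2.48,0,1.43],[-0.0168,0.0128,-0.0068,-2.48,0,1.43],[-0.0168,0.0128,-0.0068,-2.48,0,1.43],[-0.0168,0.0128,-0.0068,-2.48,0,1.43],[-0.0168,0.0128,-0.0068,-2.48,0,1.43],[-0.0168,0.0128,-0.0068,-2.48,0,1.43],[-0.0168,0.0128,-0.0068,-2.48,0,1.43],[-0.0168,0.0128,-0.0068,-2.48,0,1.43],[-0.0168,0.0128,-0.0068,-2.48,0,1.43],[-0.0168,0.0128,-0.0068,-2.48,0,1.43],[-0.0084,0.0064,-0.0034,-1.24,0,0.715]],
])

```text
time_s: 9.25
ee_pos: [0.448, -0.0621, 0.3243]
eef_rot: [-0.001, 1.047, -0.295]
force: [0.4, -0.7, -7.1]
grip_width: 0.0112
```

Call:
step_arm([
  [[0.0015,0.0102,0.0026,-1.37,0,0.79],[0.0031,0.0205,0.0053,-2.74,0,1.58],[0.0031,0.0205,0.0053,-2.74,0,1.58],[0.0031,0.0205,0.0053,-2.74,0,1.58],[0.0031,0.0205,0.0053,-2.74,0,1.58],[0.0031,0.0205,0.0053,-2.74,0,1.58],[0.0031,0.0205,0.0053,-2.74,0,1.58],[0.0031,0.0205,0.0053,-2.74,0,1.58],[0.0031,0.0205,0.0053,-2.74,0,1.58],[0.0031,0.0205,0.0053,-2.74,0,1.58],[0.0015,0.0102,0.0026,-1.37,0,0.79],[0,0,0,0,0,0]],
])

```text
time_s: 10.75
ee_pos: [0.5184, 0.1366, 0.3227]
eef_rot: [-0.001, 1.048, 0.255]
force: [0.7, -0.9, -8.1]
grip_width: 0.0119
```

```bash
python3 - <<'E'
from pl import *
from h import *
A=cur();o=get_obs();print(desc(A),o['time_s'],o['force'],o['moment'],o['grip_width'])
s=camera("scene");t=camera("top")
crop(s,230,40,400,240,3,"s4.png");crop(t,80,80,240,230,5,"t4.png")
E
```

```text
([0.509, 0.134, 0.339], 'x', [0.48, 0.13, -0.87], 'y', [-0.25, 0.97, -0.0]) 10.75 [ 0.71808891 -0.86804666 -8.06503384] [-0.62062276  1.25204583 -0.18082004] 0.01185226702211682
```

View pics/s4.png

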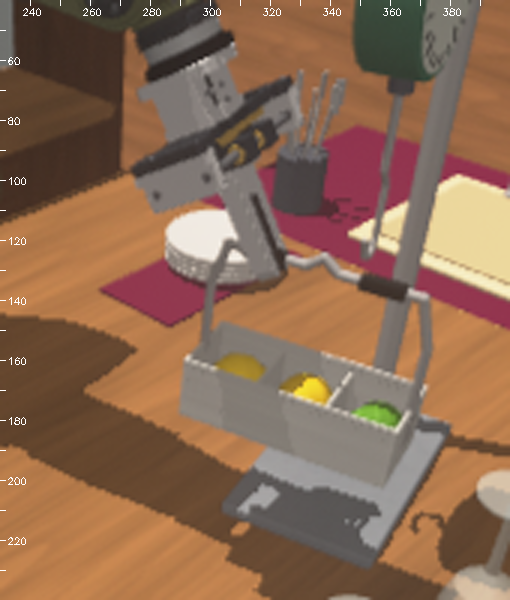

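View pics/t4.png

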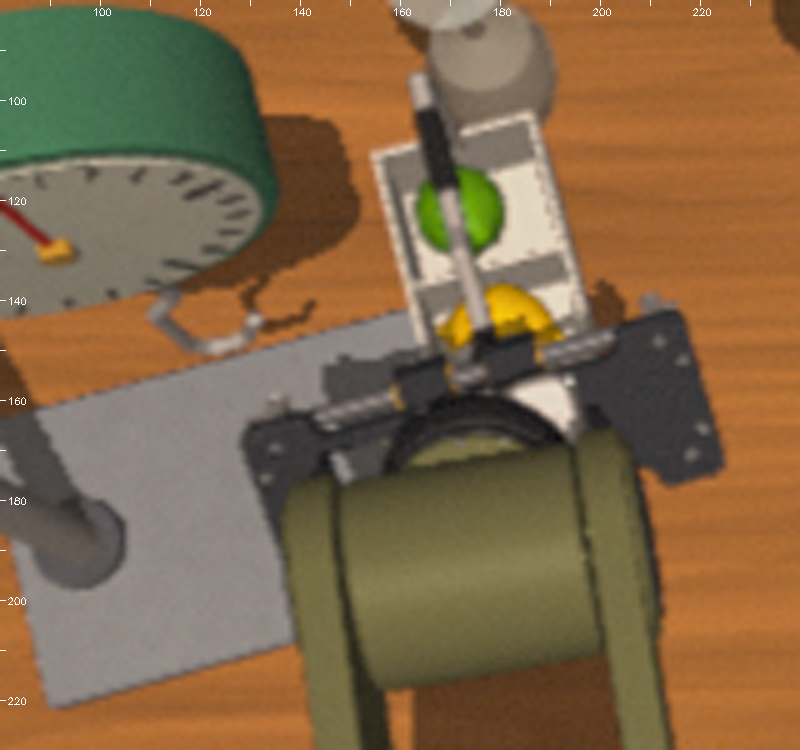

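```bash
python3 - <<'E'
from h import *
np.set_printoptions(precision=4,suppress=True)
s=camera("scene");t=camera("top")
a=np.radians(14.6);X=np.array([np.cos(a),np.sin(a),0]);Y=np.array([-X[1],X[0],0]);O=np.array([.533,.254,0])
loc=lambda p:(np.array([(p-O)@X,(p-O)@Y,p[2]])*1000).round(1)
print('face centre loc',loc(plane(t,91,130,.548)))
g=np.array([.509,.134,.339]);n=g+.052*X;n[2]+=.005
print('notch pred',proj(s,n),proj(s,n+[0,0,.009]),proj(t,n+[0,0,.009]))
g2=g+.104*X;print('g2',proj(s,g2),proj(t,g2),'loc grasp',loc(g))
for th in(3,6):
  dd=X*np.cos(np.radians(th))-np.array([0,0,np.sin(np.radians(th))]);print(th,proj(s,g+.104*dd))
crop(s,290,70,400,170,7,"s5.png")
E
```

```text
face centre loc [-29.9   1.8 548. ]
notch pred [337.2114 127.3504] [337.7654 124.0724] [169.6173 129.409 ]
g2 [357.1138 134.6425] [165.0249 109.2503] loc grasp [ -53.5 -110.1  339. ]
3 [356.6383 136.6017]
6 [356.0555 138.5084]
```

View pics/s5.png

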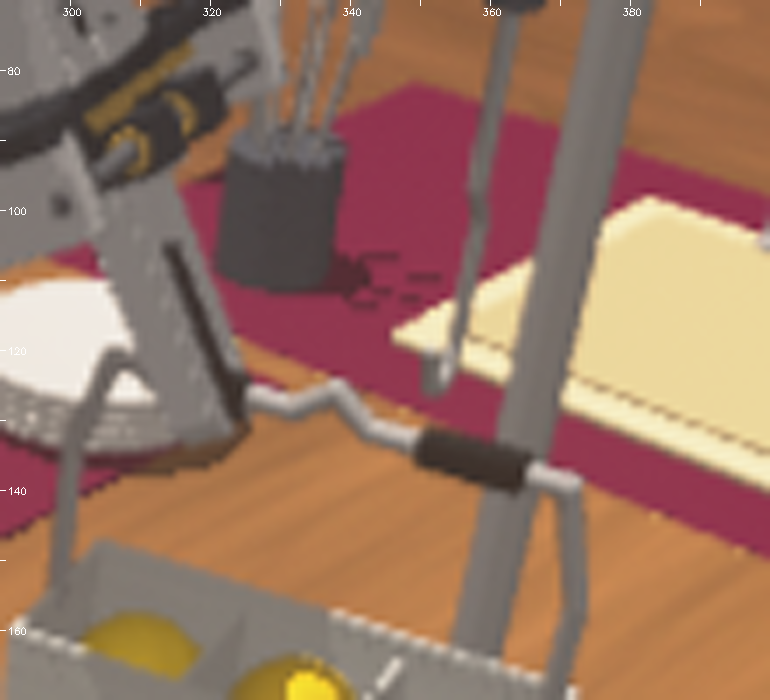

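Call:
step_arm([
  [[0,0.005,0,0,0,0],[0,0.0095,0,0,0,0],[0,0.0095,0,0,0,0],[0,0.0095,0,0,0,0],[0,0.0095,0,0,0,0],[0,0.0095,0,0,0,0],[0,0.0095,0,0,0,0],[0,0.005,0,0,0,0],[0,0,0,0,0,0]],
])

```text
time_s: 12.08
ee_pos: [0.5015, 0.2013, 0.3228]
eef_rot: [-0.001, 1.048, 0.255]
force: [0.8, -1.0, -7.9]
grip_width: 0.0113
```

```bash
python3 - <<'E'
from pl import *
from h import *
np.set_printoptions(precision=4,suppress=True)
A=cur();o=get_obs();print(desc(A),o['time_s'],o['force'],o['moment'])
s=camera("scene");t=camera("top")
crop(s,290,70,400,170,7,"s6.png");crop(t,80,80,200,190,6,"t6.png")
E
```

```text
([0.492, 0.199, 0.339], 'x', [0.48, 0.13, -0.87], 'y', [-0.25, 0.97, -0.0]) 12.075 [ 0.7559 -1.0386 -7.9314] [-0.381   1.1815 -0.0338]
```

View pics/s6.png

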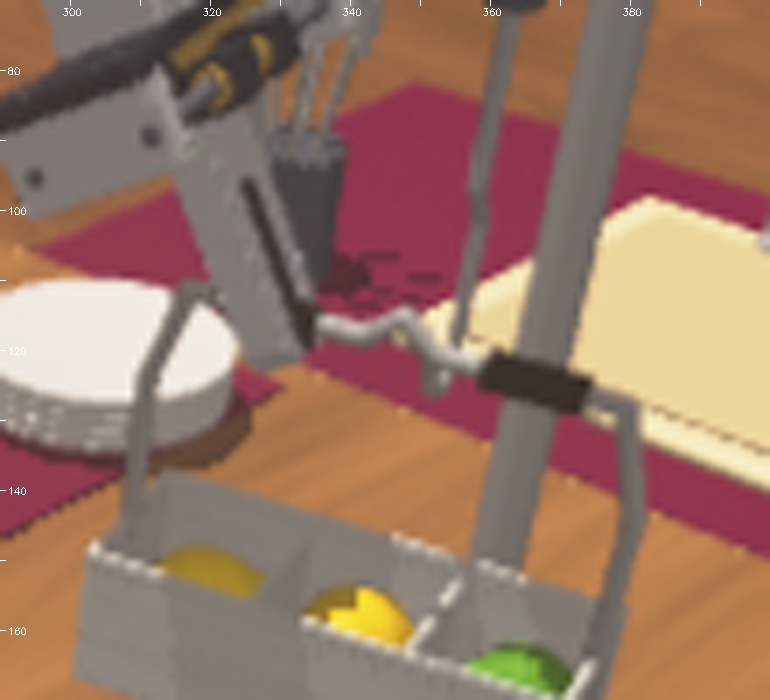

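View pics/t6.png

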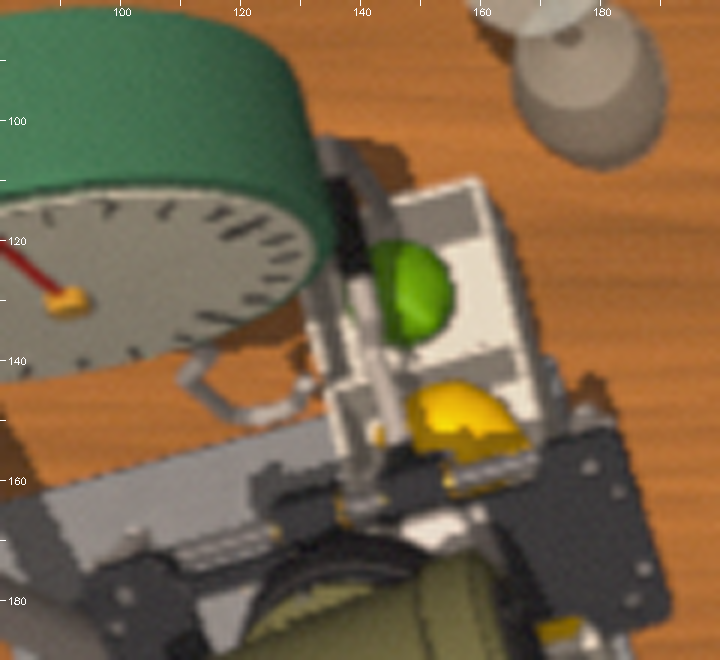

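Call:
step_arm([
  [[0,0.003,0,0,0,0],[0,0.005,0,0,0,0],[0,0.005,0,0,0,0],[0,0.005,0,0,0,0],[0,0.005,0,0,0,0],[0,0.005,0,0,0,0],[0,0.005,0,0,0,0],[0,0.004,0,0,0,0],[0,0.003,0,0,0,0],[0,0.002,0,0,0,0],[0,0,0,0,0,0]],
])

```text
time_s: 13.55
ee_pos: [0.491, 0.2417, 0.3228]
eef_rot: [-0.001, 1.048, 0.254]
force: [0.3, -0.2, -7.0]
grip_width: 0.0112
```

```bash
python3 - <<'E'
from pl import *
from h import *
np.set_printoptions(precision=4,suppress=True)
A=cur();o=get_obs();print(desc(A),o['time_s'],o['force'],o['moment'])
s=camera("scene");t=camera("top")
a=np.radians(14.6);X=np.array([np.cos(a),np.sin(a),0])
g=A[:3,3]-HP*A[:3,0];n=g+.052*X;n[2]+=.005+.009;print(n,proj(s,n),proj(t,n))
crop(s,310,60,400,150,8,"s7.png");crop(t,80,80,200,190,6,"t7.png")
E
```

```text
([0.482, 0.239, 0.339], 'x', [0.48, 0.13, -0.87], 'y', [-0.25, 0.97, -0.0]) 13.55 [ 0.2738 -0.2421 -7.0136] [-0.3414  1.2337 -0.0414]
[0.5322 0.2525 0.3531] [353.0876 107.8397] [120.4641 142.6517]
```

View pics/s7.png

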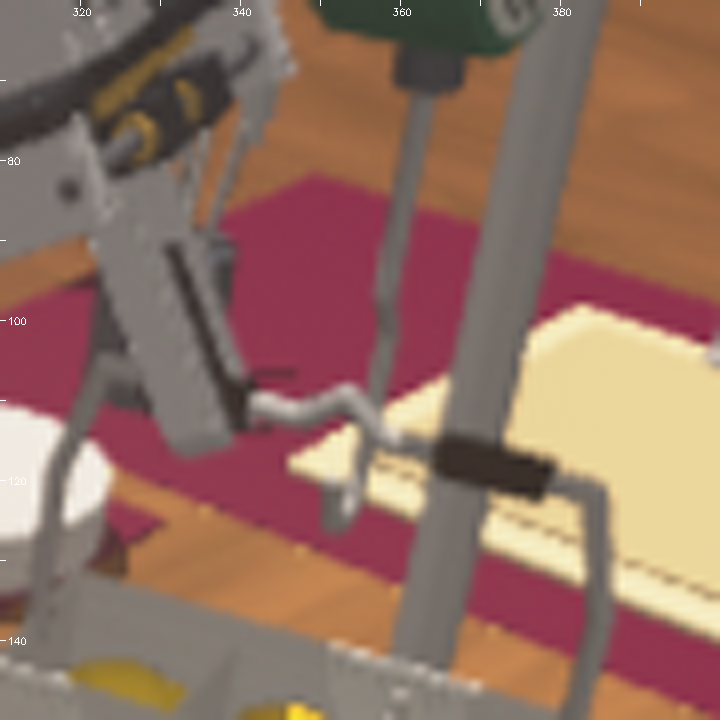

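View pics/t7.png

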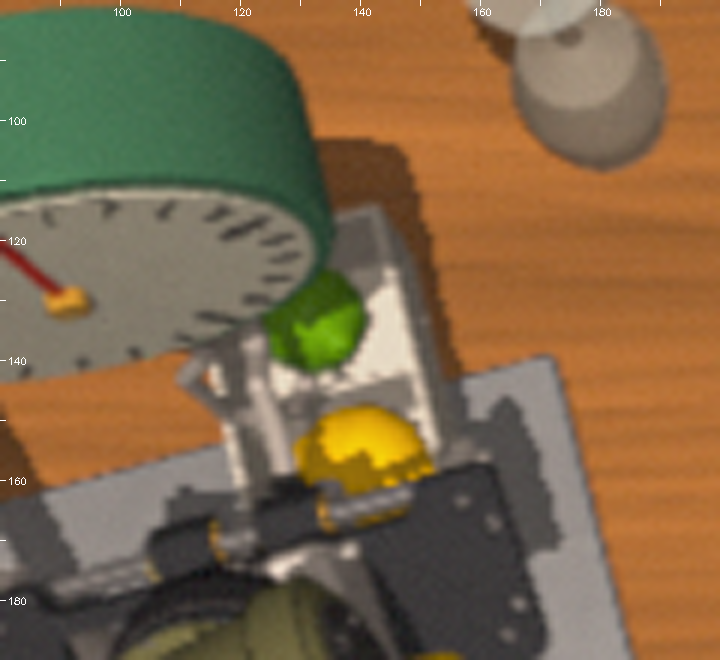

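Call:
step_arm([
  [[0.001,0.0005,-0.0003,0,0,0],[0.0022,0.0005,-0.001,0,0,0],[0.0022,0.0005,-0.0012,0,0,0],[0.0022,0.0005,-0.0012,0,0,0],[0.0022,0,-0.0012,0,0,0],[0.0022,0,-0.0012,0,0,0],[0.0022,0,-0.0012,0,0,0],[0.0022,0,-0.0012,0,0,0],[0.0022,0,-0.0012,0,0,0],[0.0022,0,-0.0012,0,0,0],[0.0022,0,-0.0012,0,0,0],[0.0022,0,-0.0012,0,0,0]],
])

```text
time_s: 15.15
ee_pos: [0.4915, 0.2438, 0.2942]
eef_rot: [-0.0, 1.048, 0.254]
force: [-0.3, -0.3, -7.1]
grip_width: 0.0119
```

```bash
python3 - <<'E'
from pl import *
from h import *
np.set_printoptions(precision=4,suppress=True)
A=cur();o=get_obs();print(desc(A),o['time_s'],o['force'],o['moment'])
s=camera("scene");t=camera("top")
crop(s,310,60,400,150,8,"s8.png");crop(t,80,90,180,190,6,"t8.png")
E
```

```text
([0.482, 0.241, 0.31], 'x', [0.48, 0.13, -0.87], 'y', [-0.25, 0.97, -0.0]) 15.15 [-0.2747 -0.347  -7.0976] [-0.2344  1.2355  0.0235]
```

View pics/s8.png

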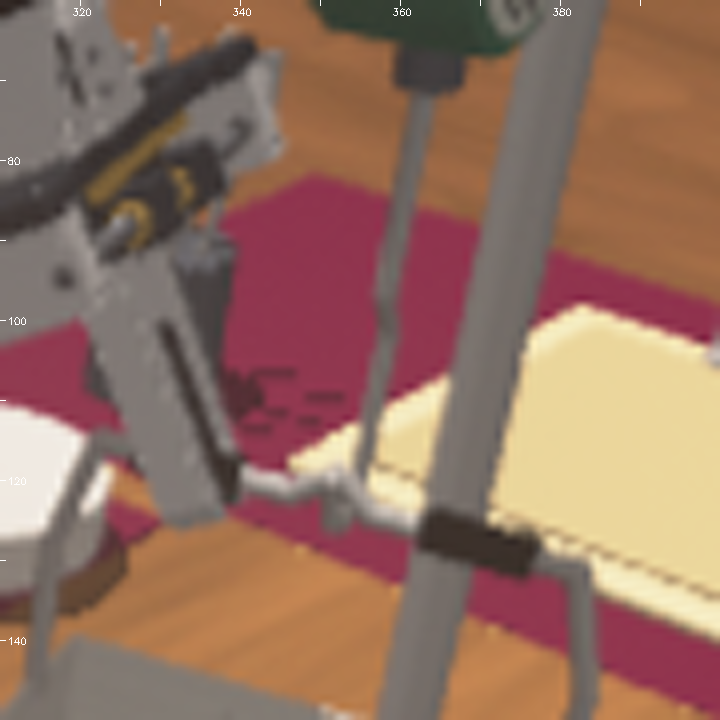

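View pics/t8.png

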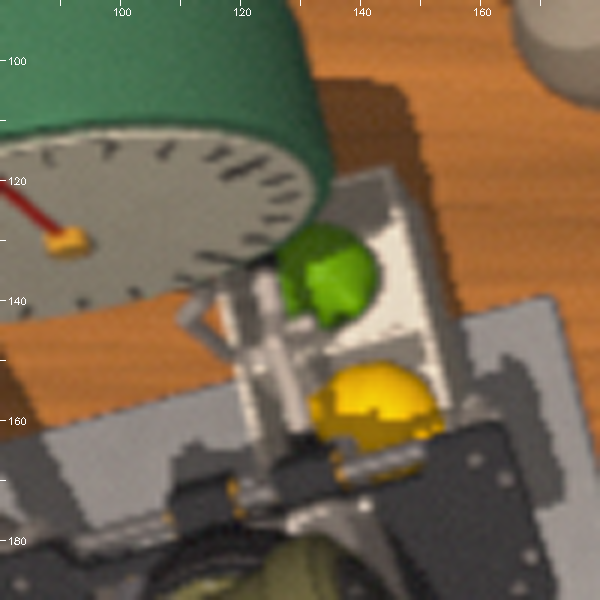

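Call:
step_arm([
  [[0.0022,0,-0.0012,0,0,0],[0.0022,0,-0.0012,0,0,0],[0.0022,0,-0.0012,0,0,0],[0.0022,0,-0.0012,0,0,0],[0.0022,0,-0.0012,0,0,0],[0.0022,0,-0.0012,0,0,0],[0.0022,0,-0.0012,0,0,0],[0.0022,0,-0.0012,0,0,0]],
])

```text
time_s: 16.25
ee_pos: [0.492, 0.244, 0.2743]
eef_rot: [-0.0, 1.048, 0.254]
force: [1.2, 0.9, -5.9]
grip_width: 0.0114
```

```bash
python3 - <<'E'
from pl import *
from h import *
np.set_printoptions(precision=4,suppress=True)
A=cur();o=get_obs();print(desc(A),o['time_s'],o['force'],o['moment'])
s=camera("scene");t=camera("top")
crop(s,310,60,400,150,8,"s9.png");crop(t,80,90,180,190,6,"t9.png")
E
```

```text
([0.483, 0.242, 0.291], 'x', [0.48, 0.13, -0.87], 'y', [-0.25, 0.97, -0.0]) 16.25 [ 1.1816  0.8789 -5.9171] [-0.073   0.9594  0.0704]
```

View pics/s9.png

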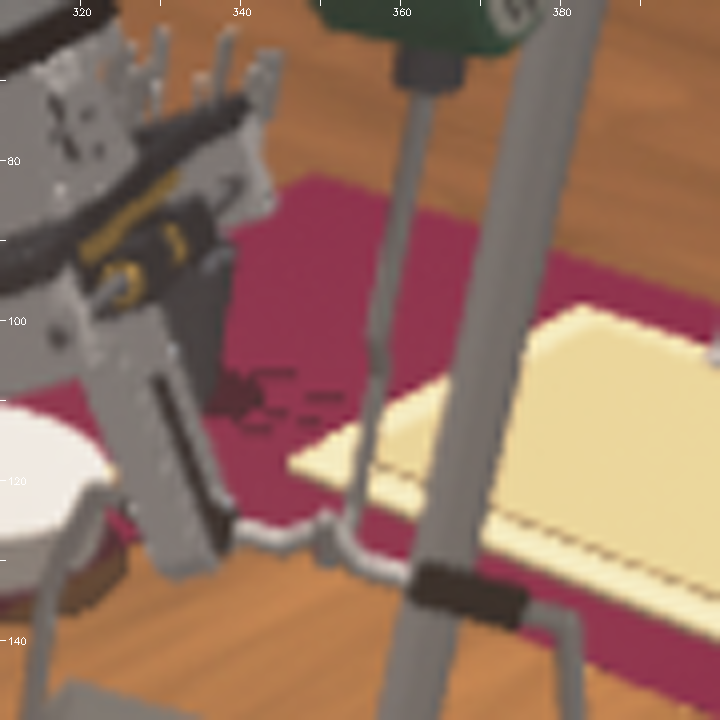

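View pics/t9.png

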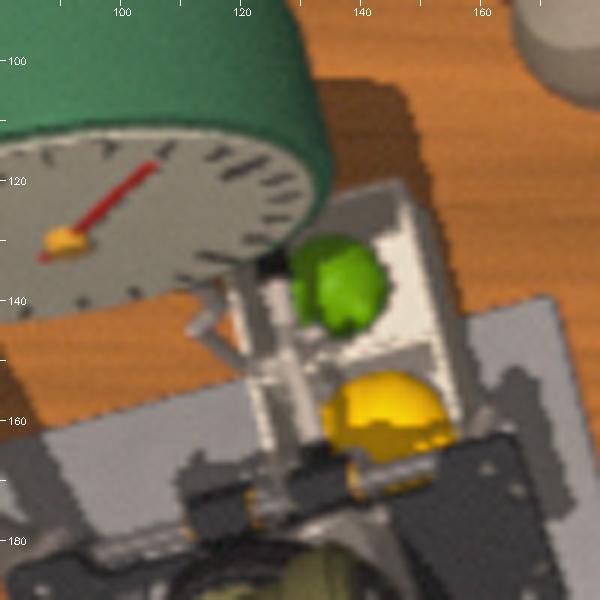

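Call:
step_arm([
  [[0.0022,0,-0.0012,0,0,0],[0.0022,0,-0.0012,0,0,0],[0.0022,0,-0.0012,0,0,0],[0.0022,0,-0.0012,0,0,0],[0.0022,0,-0.0012,0,0,0],[0.0022,0,-0.0012,0,0,0],[0.0022,0,-0.0012,0,0,0],[0.0022,0,-0.0012,0,0,0],[0.0022,0,-0.0012,0,0,0],[0.0022,0,-0.0012,0,0,0],[0.0022,0,-0.0012,0,0,0],[0.0022,0,-0.0012,0,0,0]],
])

```text
time_s: 17.85
ee_pos: [0.4927, 0.2442, 0.2442]
eef_rot: [-0.0, 1.048, 0.254]
force: [0.1, 2.0, -2.4]
grip_width: 0.0114
```

Call:
step_arm([
  [[0.0022,0,-0.0012,0,0,0],[0.0022,0,-0.0012,0,0,0],[0.0022,0,-0.0012,0,0,0],[0.0022,0,-0.0012,0,0,0],[0.0022,0,-0.0012,0,0,0],[0.0022,0,-0.0012,0,0,0]],
])

```text
time_s: 18.6
ee_pos: [0.4931, 0.2443, 0.2292]
eef_rot: [-0.0, 1.048, 0.254]
force: [1.1, 0.9, -1.8]
grip_width: 0.0114
```

```bash
python3 - <<'E'
from pl import *
from h import *
np.set_printoptions(precision=4,suppress=True)
A=cur();o=get_obs();print(desc(A),o['time_s'],o['force'],o['moment'])
s=camera("scene");t=camera("top")
crop(s,280,60,400,210,5,"s10.png");crop(t,80,90,180,190,6,"t10.png")
for i in range(3): print(get_obs()['force']); camera("top")
E
```

```text
([0.484, 0.242, 0.245], 'x', [0.48, 0.13, -0.87], 'y', [-0.25, 0.97, -0.0]) 18.6 [ 1.0864  0.8665 -1.8136] [0.1765 0.3276 0.1923]
[ 1.183   2.4231 -2.1999]
[ 1.2019  1.2834 -1.7026]
[ 1.0604  2.4045 -2.078 ]
```

View pics/s10.png

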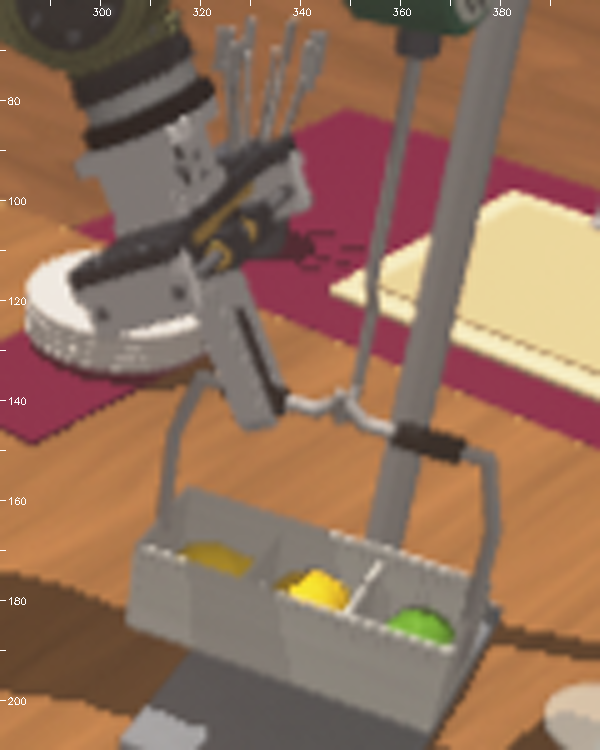

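View pics/t10.png

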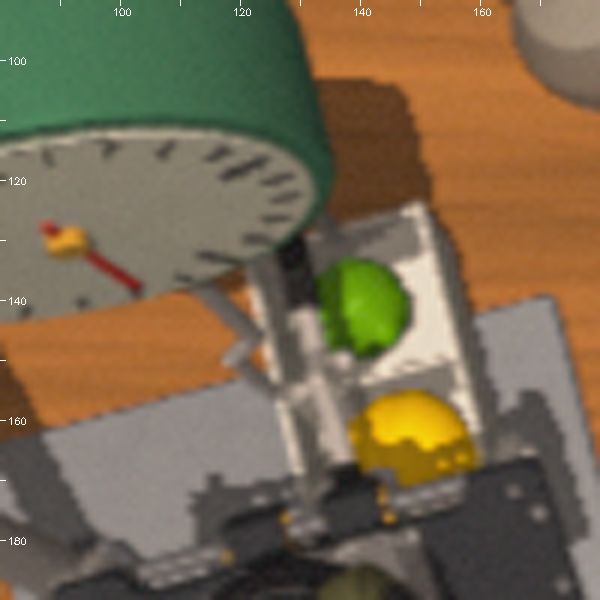

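Call:
step_arm([
  [[0.0024,0.0005,-0.0008,0,0,0],[0.0024,0.0005,-0.0008,0,0,0],[0.0022,0.0005,-0.0012,0,0,0],[0.0022,0,-0.0012,0,0,0],[0.0013,0,-0.0008,0,0,0],[0.0009,0,-0.0005,0,0,0],[0,0,0,0,0,0],[0,0,0,0,0,0]],
])

```text
time_s: 19.85
ee_pos: [0.4938, 0.246, 0.2168]
eef_rot: [-0.0, 1.048, 0.254]
force: [3.7, 0.3, -1.3]
grip_width: 0.0116
```

```bash
python3 - <<'E'
from pl import *
from h import *
np.set_printoptions(precision=4,suppress=True)
A=cur();print(desc(A));F=[];M=[]
for i in range(8):
  o=get_obs();F.append(o['force']);M.append(o['moment']);t=camera("top")
print(np.mean(F,0),np.std(F,0),np.mean(M,0),o['time_s'])
crop(t,80,90,180,190,6,"t11.png")
E
```

```text
([0.485, 0.244, 0.233], 'x', [0.48, 0.13, -0.87], 'y', [-0.25, 0.97, -0.0])
[ 3.5542  0.4441 -0.7453] [0.4364 0.5308 0.5974] [-0.0051 -0.2444 -0.1035] 20.2
```

View pics/t11.png

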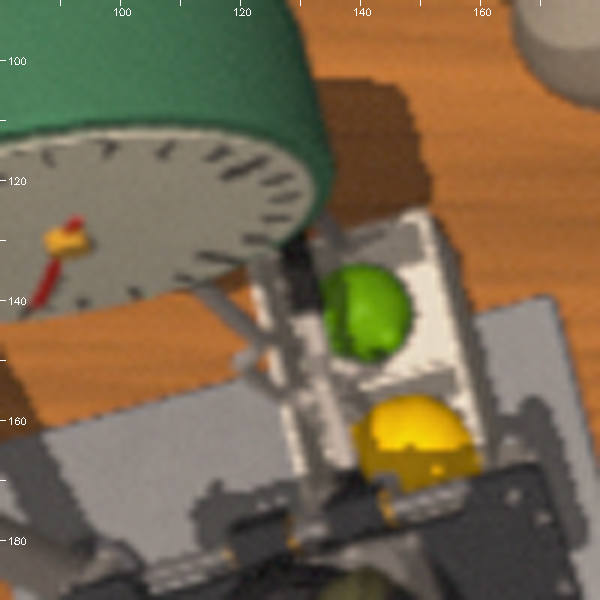

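Call:
step_arm([
  [[-0.0003,0,-0.0004,0,0,0],[-0.0002,0,-0.0004,0,0,0],[0,0,0,0,0,0]],
])

```text
time_s: 20.62
ee_pos: [0.4933, 0.2459, 0.2173]
eef_rot: [0.0, 1.046, 0.255]
force: [7.9, 1.9, -0.8]
grip_width: 0.0113
```

```bash
cat > ff.py <<'E'
from pl import *
from h import *
np.set_printoptions(precision=4,suppress=True)
A=cur();g=A[:3,3]-HP*A[:3,0];print('grasp',g);F=[];M=[]
for i in range(6):
  o=get_obs();F.append(o['force']);M.append(o['moment']);t=camera("top")
print(np.mean(F,0),np.mean(M,0),o['time_s'])
E
python3 ff.py; python3 -c "
from h import *
s=camera('scene');crop(s,315,110,375,170,10,'s12.png')"
```

```text
grasp [0.4842 0.2435 0.2336]
[ 8.3189  1.8079 -0.3155] [ 0.2626 -1.0025 -0.0319] 20.875
```

View pics/s12.png

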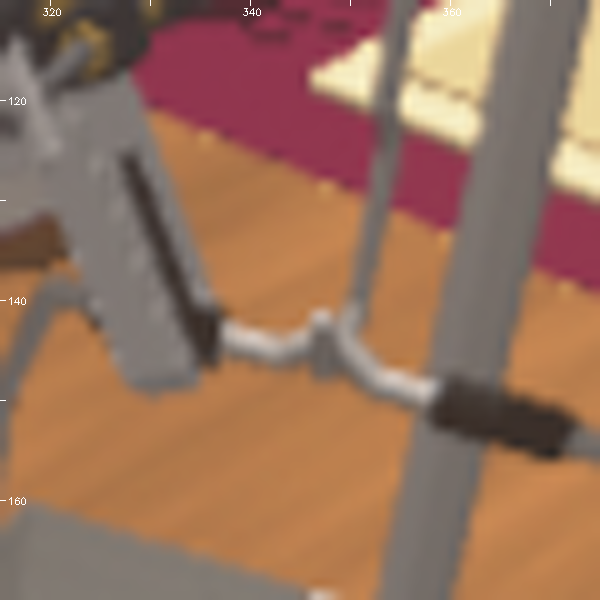

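Call:
step_arm([
  [[0.0003,0,0.0005,0,0,0],[0.0003,0,0.0005,0,0,0],[0.0003,0,0.0005,0,0,0],[0,0,0,0,0,0]],
])

```text
time_s: 21.48
ee_pos: [0.4941, 0.2461, 0.2163]
eef_rot: [-0.001, 1.049, 0.254]
force: [-2.1, -0.1, -0.3]
grip_width: 0.0118
```

```bash
python3 ff.py
```

```text
grasp [0.485  0.2438 0.2326]
[-4.1002 -0.2335 -0.6577] [-0.0348  0.9393  0.1641] 21.725
```

Call:
step_arm([
  [[-0.0001,0,-0.0003,0,0,0],[-0.0001,0,-0.0002,0,0,0],[0,0,0,0,0,0]],
])

```text
time_s: 22.15
ee_pos: [0.4941, 0.2461, 0.2168]
eef_rot: [-0.0, 1.048, 0.255]
force: [-2.2, 0.6, 0.3]
grip_width: 0.0113
```

```bash
python3 ff.py
```

```text
grasp [0.485  0.2437 0.233 ]
[-1.8129  1.0093 -0.3906] [0.112  0.5626 0.2197] 22.4
```

Call:
step_arm([
  [[0.0011,-0.0001,-0.0007,0,0,0],[0.001,0,-0.0007,0,0,0],[0.0011,0,-0.0006,0,0,0],[0.0011,0,-0.0006,0,0,0],[0,0,0,0,0,0],[0,0,0,0,0,0]],
])

```text
time_s: 23.2
ee_pos: [0.494, 0.2459, 0.2117]
eef_rot: [-0.0, 1.048, 0.254]
force: [1.7, 1.6, 0.2]
grip_width: 0.0116
```

```bash
python3 ff.py;  python3 -c "
from h import *
t=camera('top');crop(t,80,90,180,190,6,'t13.png')
s=camera('scene');crop(s,280,60,400,210,5,'s13.png')"
```

```text
grasp [0.4849 0.2436 0.228 ]
[ 1.6201  2.5326 -0.1719] [0.3642 0.0062 0.2895] 23.45
```

View pics/t13.png

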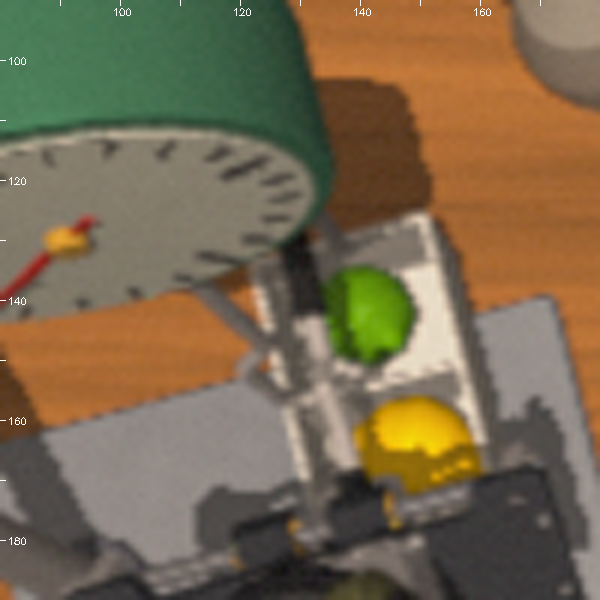

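View pics/s13.png

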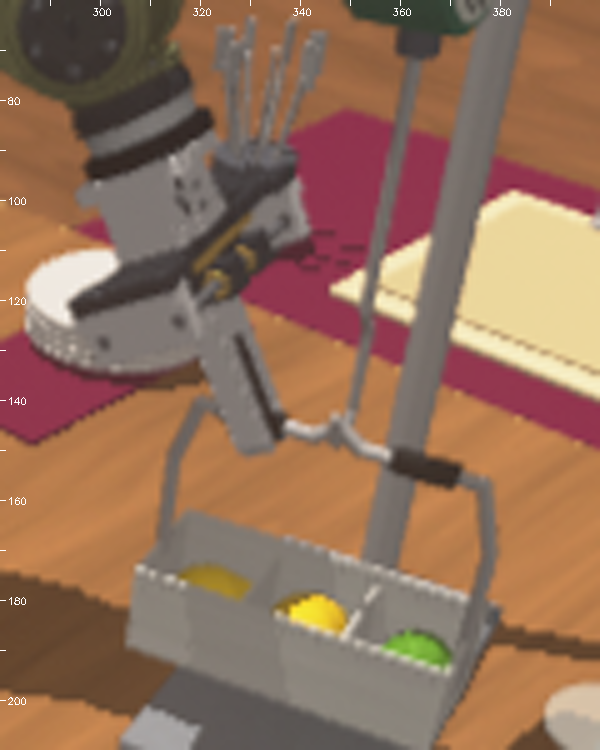

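Call:
step_arm([
  [[0.0002,0.0003,0.0002,0,0,0],[0.0001,0.0002,0,0,0,0],[0,0,0,0,0,0]],
])

```text
time_s: 23.98
ee_pos: [0.494, 0.2463, 0.2112]
eef_rot: [-0.001, 1.049, 0.254]
force: [-0.4, -1.1, 0.5]
grip_width: 0.0117
```

```bash
python3 ff.py;  python3 -c "
from h import *
s=camera('scene')
X=np.array([.968,.252,0]);g=np.array([.485,.244,.228])
for th in(-2,0,2,4):
  d=X*np.cos(np.radians(th))-np.array([0,0,np.sin(np.radians(th))]);print(th,proj(s,g+.104*d))
crop(s,325,125,390,175,10,'s14.png')"
```

```text
grasp [0.4849 0.2439 0.2275]
[-0.927  -0.8775  0.054 ] [-0.1337  0.3428 -0.0885] 24.225
-2 [364.90353831 152.02060333]
0 [364.66707893 153.11949351]
2 [364.38814609 154.20060932]
4 [364.06741773 155.26259568]
```

View pics/s14.png

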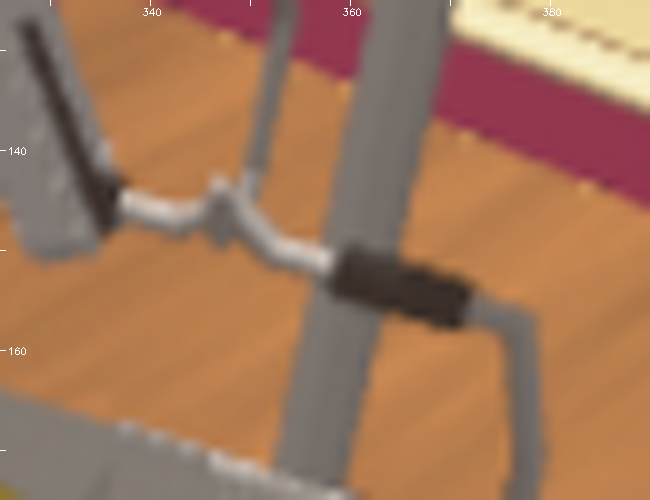

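The handle is level, with sleeve 2 at (364.5,153.1) against a predicted 153.1, and the wrist force is about zero. Next I release gradually.

Call:
step_arm([
  [[0,0,0,0,0,0],[0,0,0,0,0,0]],
], squeeze=20)

```text
time_s: 24.58
ee_pos: [0.494, 0.2467, 0.2114]
eef_rot: [-0.0, 1.048, 0.255]
force: [-1.5, 1.6, 1.0]
grip_width: 0.0117
```

Call:
step_arm([
  [[0,0,0,0,0,0],[0,0,0,0,0,0],[0,0,0,0,0,0]],
], squeeze=7)

```text
time_s: 24.95
ee_pos: [0.494, 0.2465, 0.2114]
eef_rot: [-0.0, 1.048, 0.254]
force: [-2.2, 2.0, -0.5]
grip_width: 0.0122
```

Call:
step_arm([
  [[0,0,0,0,0,0],[0,0,0,0,0,0],[0,0,0,0,0,0],[0,0,0,0,0,0]],
], squeeze=3)

```text
time_s: 25.45
ee_pos: [0.4941, 0.2464, 0.2114]
eef_rot: [-0.001, 1.048, 0.254]
force: [-2.1, 0.8, -0.6]
grip_width: 0.0126
```

```bash
python3 ff.py
```

```text
grasp [0.485  0.2441 0.2277]
[-2.0143  0.5891 -0.1308] [0.1218 0.5345 0.1755] 25.7
```

Call:
step_arm([
  [[-0.0001,0,-0.0002,0,0,0],[0,0,0,0,0,0],[0,0,0,0,0,0]],
])

```text
time_s: 26.12
ee_pos: [0.494, 0.2464, 0.2115]
eef_rot: [-0.0, 1.048, 0.254]
force: [0.1, 1.7, -0.8]
grip_width: 0.0124
```

```bash
python3 ff.py
```

```text
grasp [0.4849 0.2441 0.2278]
[ 0.3853  1.8011 -0.0525] [0.2138 0.1129 0.1703] 26.375
```

Call:
step_arm([
  [[0,0.0003,0,0,0,0],[0,0,0,0,0,0],[0,0,0,0,0,0]],
], fingers=0.02)

```text
time_s: 26.8
ee_pos: [0.4937, 0.2466, 0.2114]
eef_rot: [-0.001, 1.048, 0.254]
force: [-0.1, -0.0, 1.1]
grip_width: 0.0201
```

Call:
step_arm([
  [[0,0,0,0,0,0],[0,0,0,0,0,0],[0,0,0,0,0,0],[0,0,0,0,0,0],[0,0,0,0,0,0]],
], fingers=0.045)

```text
time_s: 27.42
ee_pos: [0.4938, 0.2467, 0.2114]
eef_rot: [-0.001, 1.048, 0.254]
force: [-0.2, -0.0, -1.4]
grip_width: 0.0449
```

```bash
python3 ff.py;  python3 -c "
from h import *
for i in range(3):
  s=camera('scene');crop(s,280,60,400,210,5,f's15_{i}.png')
t=camera('top');crop(t,80,90,180,190,6,'t15.png')"
```

```text
grasp [0.4847 0.2443 0.2277]
[ 0.1391  0.1415 -0.3153] [-0.0066  0.2357 -0.0107] 27.675
```

View pics/s15_2.png

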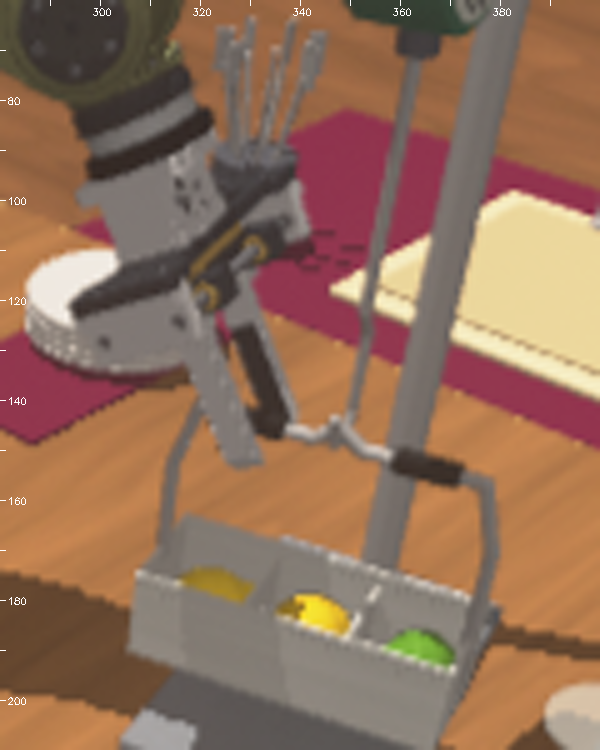

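View pics/t15.png

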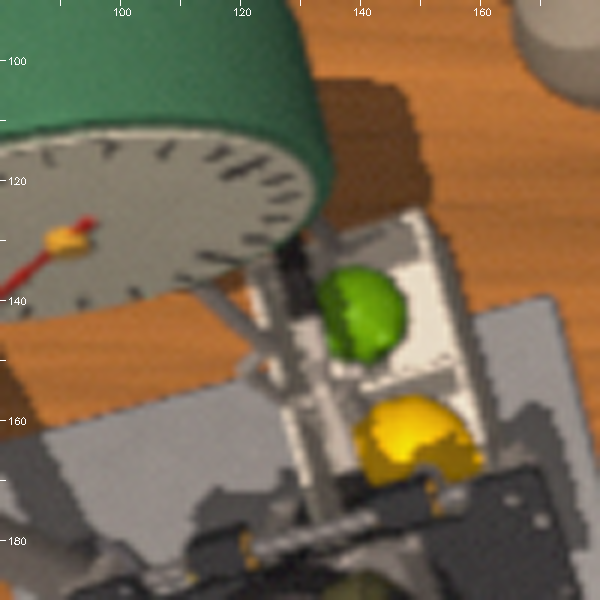

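Call:
step_arm([
  [[-0.003,0,0,0,0,0],[-0.006,0,0,0,0,0],[-0.01,0,0,0,0,0],[-0.012,0,0,0,0,0],[-0.015,0,0,0,0,0],[-0.015,0,0,0,0,0],[-0.015,0,0,0,0,0],[-0.015,0,0,0,0,0],[-0.015,0,0,0,0,0],[-0.015,0,0,0,0,0],[-0.01,0,0,0,0,0],[-0.005,0,0,0,0,0]],
])

```text
time_s: 29.42
ee_pos: [0.4278, 0.2296, 0.3298]
eef_rot: [-0.0, 1.048, 0.255]
force: [0.7, 0.0, 0.2]
grip_width: 0.0452
```

Call:
step_arm([
  [[0,0,0,0,0,0],[0,0,0,0,0,0],[0,0,0,0,0,0],[0,0,0,0,0,0],[0,0,0,0,0,0],[0,0,0,0,0,0]],
])

```text
time_s: 30.18
ee_pos: [0.4281, 0.2296, 0.3292]
eef_rot: [-0.001, 1.048, 0.254]
force: [0.9, -0.5, 0.7]
grip_width: 0.0451
```

```bash
python3 ff.py;  python3 -c "
from h import *
P=[]
for i in range(8):
  s=camera('scene');P.append(s['pixels'].astype(int))
  t=camera('top')
crop(s,280,60,400,210,5,'s16.png')
crop(t,80,70,200,190,6,'t16.png')
print([np.abs(P[i]-P[0])[60:210,280:400].max() for i in range(8)], get_obs()['time_s'])"
```

```text
grasp [0.419  0.2272 0.3455]
[ 0.2369 -0.0524 -0.1157] [-0.0025  0.2121 -0.0066] 30.425
[np.int64(0), np.int64(23), np.int64(23), np.int64(23), np.int64(24), np.int64(23), np.int64(23), np.int64(28)] 31.275
```

View pics/s16.png

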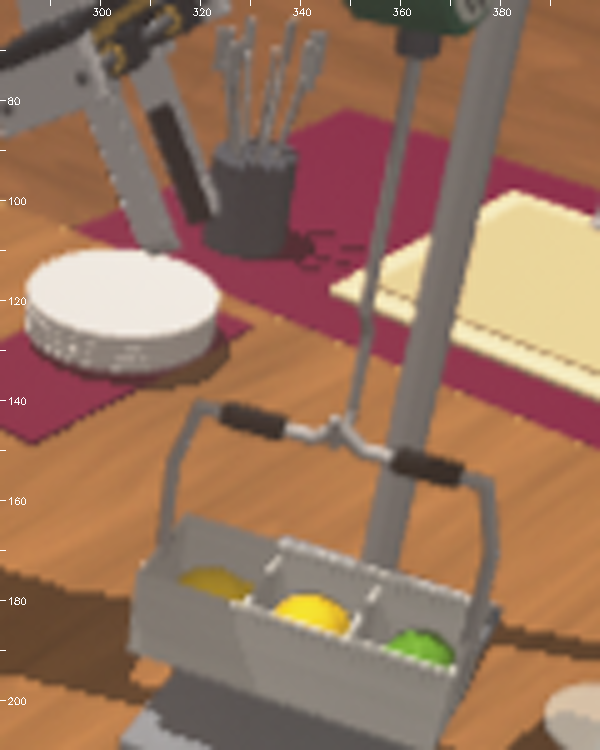

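View pics/t16.png

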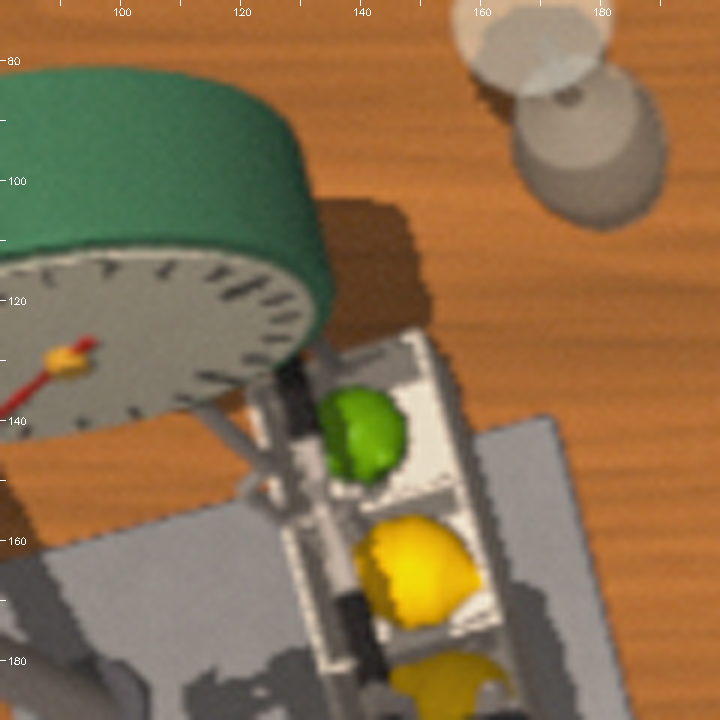

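```bash
python3 - <<'E'
from h import *
s=camera('scene')
X=np.array([.968,.252,0]);n=np.array([.5351,.2571,.2275])
for z in(-.004,0,.004):
  e=np.array([0,0,z]);print(z,proj(s,n-.052*X+e).round(1),proj(s,n+.052*X+e).round(1))
h=s['pixels'][130:165,320:385].astype(int);mk=(h.max(2)<80).astype('uint8')
nn,l,st,ce=cv2.connectedComponentsWithStats(mk)
for i in range(1,nn):
  if st[i,4]>20: print(ce[i]+[320,130],st[i])
from station import ticket
print(get_obs()['time_s'],ticket.hand_in())
E
```

```text
-0.004 [330.  144.4] [364.3 154.4]
0 [330.2 143.2] [364.6 153.2]
0.004 [330.4 142. ] [364.8 152. ]
[330.08163265 143.89795918] [ 4 11 13  7 49]
[364.71666667 153.33333333] [38 20 14  7 60]
the job is handed in; nothing more can be done
31.325 None
```

The small, fruit-filled caddy is hanging by its notch in the scale's hook, level and at rest. I handed the job in at 31.3 s of the 62 s allowed.

**What I did:** I gripped the near sleeve leaning back 30° and carried the caddy clear of the glasses. I brought the notch over the hook's tip and lowered it at about 2 cm/s. I kept going until the wrist force fell from about 7.5 N to about 0, then eased the grip off in steps, opened the fingers and backed away.

**Last checks:**
- **Weight:** the spring was pulled down about 73 mm, which agrees with the 7.5 N measured while carrying and is well short of the 105 mm stop.
- **Level:** the two handle sleeves are within about 2 mm of the predicted level height, which puts the handle within about 1°.
- **At rest:** eight camera frames taken over 0.8 s showed only image noise around the caddy. The dial pointer barely moved when I let go.
- **Clear of everything:** the gripper is about 135 mm from the handle, and the wrist force is about 0.

**Disagreements:**
- **Camera views:** the two views differed by 4–9 mm on the first measurements, so I averaged them and corrected by view.
- **Sideways force:** while seating the notch, small sideways adjustments (1.5 mm or less) briefly raised the sideways force to about 8 N. I brought it back to about 2 N or less before releasing.

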